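Roll an arbor into a gauge nest with a push paddle

TASK

Take the yellow push paddle out of its rest and, with the paddle only, gently roll the round arbor along the inspection track and over the brass bead into the nest at the gauge head. There press it against the sprung anvil with a steady 8 N or so for about a second and a half (never hard), and leave it lying in the nest. Then stand the paddle back in the slot of its rest, without disturbing the other things on the bench.

Things in the scene. Friction and masses are not known exactly. Their poses are not given: they have to be found in the camera images.
- track: Fixed inspection track, green base 340 x 150 x 14 mm (x, y, z), origin at the centre of its underside. The arbor rolls along +x (about world +y). Two steel rails, 22 mm wide, at y = -35 and 35 mm, top at z = 30 mm, end at x = 119 mm. Side guards: inner faces at y = -60 and 60 mm, top z = 42 mm, x = -165 to 135 mm. A cross bar (top z = 36 mm) closes the start end, x = -165 to -157 mm.
- bead (a point): Middle of the round brass bead that lies across the rails at track x = 85 mm; the point is on its crest, 2.5 mm above the rails (track z = 32.5 mm). Pushing the arbor over it takes 3 to 5 N; it then drops into the nest.
- nest (a point): Nominal middle of the nest past the bead, at track x = 99 mm and z = 44 mm, the height of the arbor's axis there; the arbor can lie with its axis at x = 95 to 103 mm. The flat face of the sprung anvil (steel bar 74 mm wide, 16 mm high, centred at z = 44 mm) stands somewhere from x = 111 to 117 mm: the gauge head is clamped elsewhere for every job and this is not reported, so feel for it.
- anvil (a joint): How far the sprung anvil is pressed in along track +x, in m; 0 is fully out. Spring 6 N per mm (8 N at 1.3 mm), hard stop at 3.8 mm. Behind it stands the blue gauge head: 90 mm wide, from 12 to 50 mm behind the anvil's face, dial top at z = 74 mm.
- arbor: Plain dark steel arbor, a straight round bar 28 mm in diameter and 108 mm long, about 0.4 kg, lying across the rails near the start end of the track. Origin at the centre of one end face (the end towards track -y), its own z axis along its length; x and y turn as it rolls. It rolls easily on the level rails.
- arbor_mid (a point): the middle of the arbor, on its axis, 54 mm from each end
- paddle: Push paddle standing upright in its rest; origin at the centre of its underside, z up. Slippery yellow blade 12 mm thick (x), 90 mm wide (y), z = 0 to 45 mm, flat faces to +x and -x; above it, centred, a black handle 16 mm thick (x), 30 mm wide (y), z = 45 to 102 mm. 0.15 kg. Grip the handle across its 16 mm, fingers closing along x, at about z = 75 mm.
- paddle_rest: Fixed grey rest, 60 x 128 mm, origin at the centre of its underside, x across the slot. Slot 18 mm wide (x), 102 mm long (y), floor at z = 8 mm, straight walls to z = 31 mm, flared lips to z = 44 mm. The paddle stands in it with its x along the rest's x (either way round), its underside at z = 8 mm.
- paste_jar: Bystander: brown jar with a red lid, 59 mm in diameter, 118 mm tall, origin under its centre
- red_cap: Bystander: red turned cap, 44 mm in diameter, 34 mm tall, origin under its centre
- bare_cap: Bystander: bare metal turned cap, 44 mm in diameter, 34 mm tall, origin under its centre
- soft_jaw: Bystander: black jaw block 40 x 75 x 30 mm, origin under its centre
Things that resemble listed ones, but are neither listed nor needed, are in the scene too. What is shaped like the paddle_rest but purple is not meant.

How it is judged:
By the outcome, as a careful person would: the job done as asked, in the order asked, and still so for the second after the job is handed in, with the robot touching nothing.
It also fails if it takes over 61 s, if anything falls off the work surface, if the arm or the gripper's body presses on something with over 40 N, if the wrist force passes 120 N, or if a joint passes its speed limit or range.

ROBOT

A 6-joint arm with a two-finger parallel gripper is mounted at the origin on a cart in front of the work surface, level with it; the furniture and walls round the work are solid. World frame = base frame: x ahead of the robot, y to its left, z up, the work surface at z = 0. Lengths are in mm, angles in rad, forces in N, time in s.
With the tool pointing down it reaches from about 400 to 925 mm from the base axis. Payload 12.5 kg.
Tool frame: the origin (TCP) lies on the centre line of the jaws, within the pads' length; the fingertips stand 17 mm ahead of it and the grasp point (between the pads) lies 2 mm behind it; z points along the fingers, y is the line along which they close (so a half turn about z gives the same grasp; the last joint's range is limited). The gripper opens to 95 mm and grips with 3 to 60 N. Pads are 20 mm wide; open, the fingers measure 119 mm over their backs; the gripper's body (75 mm by 180 mm) begins 59 mm behind the grasp point.
Start: joints at [-1.427, 0.491, 1.559, -0, 1.092, -0.106], TCP at [154.528, -605.612, 231.661] pointing down, gripper open.
Joint ranges: [-3.1, 3.1], [-0.84, 2.19], [0.05, 2.79], [-1.13, 4.28], [0.06, 2.93], [-2.69, 2.69]. Speed limits (rad/s): [2.22, 2.22, 2.79, 3.14, 3.14, 3.14].

INTERFACE

Orientations are given as a rotation vector (axis times angle).
In Python, from cell import env gives the robot as it stands.
- The arm moves only by the tool apply_moves, never from a script. Its arguments are lists of equal length, an entry for each row: "offset": the shift along the tool's x, y, z in m, a list of three; "roll": the turn about the tool's z in degrees; "gripper": the opening, from 0 (shut) to 1 (fully open). In form: {"offset": [[x, y, z], ...], "roll": [roll, ...], "gripper": [gripper, ...]}. A call has exactly 8 rows; each row is the pose to reach, as a shift and turn from the pose commanded when the call began, along the tool's axes at that moment; what a row does not reach only later rows make up. A row lasts 1/10 s, in which the tool goes at most 50 mm and 8.59 degrees, less where a joint would pass 70% of its speed; a pose out of reach is approached as far as the arm can. A call with a gripper value outside its range is refused whole. The fingers move at their own pace and stop on an object; the grip force is fixed at half the most. Time passes only in rows, so rows that repeat a pose let the fingers close, or fill a call up. It gives the time, the measured TCP pose, the force, the opening and the grip force at its end, in the units of the state.
- env.get_obs(): the state, without advancing time (a new reading comes with each control period).
- env.get_image(name): name is "scene" or "side" or "wrist"; returns the picture (384x512x3 uint8, red, green, blue); there is no depth.
- env.camera_model(name): a dict with "K" (3x3 intrinsics, pixels), "extrinsics" (4x4, takes a point from camera to world coordinates); the wrist camera has in their place "mount" (4x4, takes a point from camera to tool coordinates, whose origin is the TCP and whose axes are the flange's). Camera axes: x right, y up, looking along -z (the intrinsics and any distortion apply to the point x, -y, -z); pixel columns grow to the right and rows downward; lengths in mm; the calibration is good to about 2 mm. A picture is of the moment at which its call begins: read the wrist's pose just before it. camera_model takes no time and is no camera call.
- env.sign_off(): hands the job in; it is judged then, once.
The state is a dict: "time_s": time; "joints": joint angles; "joint_velocities": joint speeds; "effort": joint torques, N m; "tool_pos": TCP position; "ee_rot": TCP orientation; "wrist_force": force on the tool from outside, world axes, zero at the start; "wrist_torque": the same for the moment, N m; "gripper_width": opening from 0.0 (shut) to 1.0 (fully open); "grasp_force": force on a finger pad.
Only numpy, scipy, OpenCV 4.12 (cv2) and the standard library are available. Lean on these libraries where they do the work, as an engineer would, in place of code of your own. Each camera call takes 0.05 s, during which the arm holds its last target. There are 200 camera calls.

## Working session

There is one attempt and no reset: what is moved stays moved. The work goes in short steps, Python scripts to look and compute and a tool call to move; the robot and the scene stay as the last step left them, time stands still between calls to the robot, and variables do not carry over. Pictures are saved under pics/ and viewed, at most 10 in all, crops included, and the job is handed in when it is done.

Besides the shell and the picture viewer there is one more tool, called after "Call:" as name([rows], argument=value, ...), one row to a line, values as JSON. apply_moves: Moves the arm, as the interface text tells. Its arguments: {"type":"object","properties":{"offset":{"type":"array"},"roll":{"type":"array"},"gripper":{"type":"array"}},"required":["offset","roll","gripper"]}

```bash
mkdir -p pics; cat > h.py <<'E'
import numpy as np,cv2
from cell import env
from scipy.spatial.transform import Rotation as R
def snap(n,f):
    im=env.get_image(n); cv2.imwrite('pics/'+f,im[:,:,::-1]); return im
E
python3 - <<'E'
from h import *
np.set_printoptions(precision=4,suppress=True)
o=env.get_obs();print(o)
for n in ['scene','side','wrist']: print(n,env.camera_model(n))
a=snap('scene','s.png');b=snap('side','d.png');c=snap('wrist','w.png')
E
```

```text
{'time_s': 0.0, 'joints': array([-1.4265,  0.4915,  1.5595, -0.    ,  1.0917, -0.1056]), 'joint_velocities': array([ 0.0005, -0.0013, -0.0019, -0.0006,  0.0013, -0.0006]), 'effort': array([ -0.0012, -61.2643, -25.8178,   0.0691,   0.0482,  -0.0001]), 'tool_pos': array([ 154.5197, -605.3525,  231.0717]), 'ee_rot': array([-3.116 , -0.3913,  0.    ]), 'wrist_force': array([-0.075 , -0.477 ,  0.2204]), 'wrist_torque': array([-0.0478,  0.0073,  0.0105]), 'grasp_force': 0.0, 'gripper_width': 0.9985736382612961}
scene {'K': array([[442.6116,   0.    , 258.8451],
       [  0.    , 442.6116, 187.0558],
       [  0.    ,   0.    ,   1.    ]]), 'extrinsics': array([[   0.4691,    0.5253,   -0.7099, -454.9623],
       [  -0.8828,    0.2577,   -0.3927, -571.7298],
       [  -0.0234,    0.8109,    0.5847,  850.5739],
       [   0.    ,    0.    ,    0.    ,    1.    ]])}
side {'K': array([[458.814 ,   0.    , 256.0553],
       [  0.    , 458.814 , 188.258 ],
       [  0.    ,   0.    ,   1.    ]]), 'extrinsics': array([[ -0.8614,   0.2909,  -0.4163,  51.7694],
       [ -0.5076,  -0.4638,   0.7261, 792.3941],
       [  0.0181,   0.8368,   0.5472, 709.0309],
       [  0.    ,   0.    ,   0.    ,   1.    ]])}
wrist {'K': array([[292.1152,   0.    , 250.7871],
       [  0.    , 292.1152, 191.5962],
       [  0.    ,   0.    ,   1.    ]]), 'mount': array([[   0.0002,    0.9569,    0.2903,   82.9567],
       [   1.    ,   -0.0003,    0.0004,    0.0315],
       [   0.0004,    0.2903,   -0.9569, -153.1126],
       [   0.    ,    0.    ,    0.    ,    1.    ]])}
```

View pics/s.png

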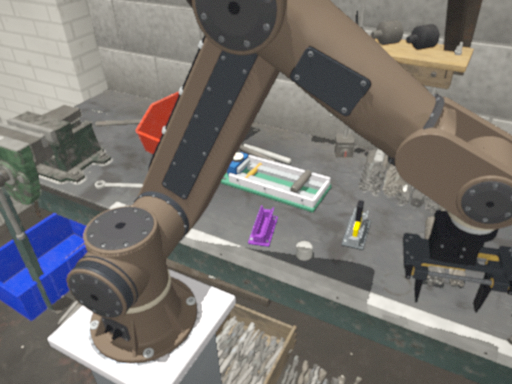

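View pics/d.png

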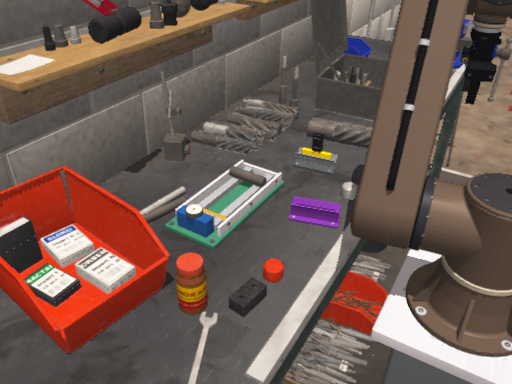

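View pics/w.png

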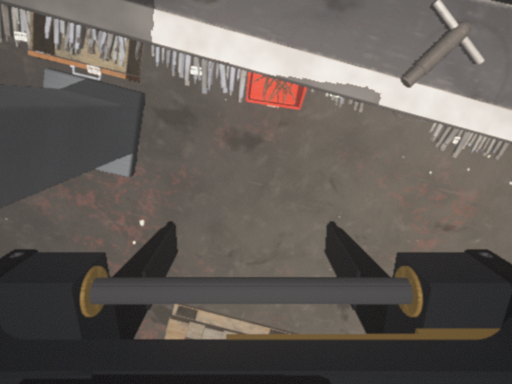

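The scene and side pictures show the grey rest with the paddle at scene (357,225) and side (316,155). The arbor is at scene (301,180) and side (248,176), and the gauge head is at scene (240,160) and side (195,215). I'll triangulate roughly from these.

```bash
cat >> h.py <<'E'
def cam(n,o=None):
    m=env.camera_model(n)
    if n!='wrist': return m['K'],m['extrinsics']
    T=np.eye(4);T[:3,:3]=R.from_rotvec(o['ee_rot']).as_matrix();T[:3,3]=o['tool_pos']
    return m['K'],T@m['mount']
def ray(c,p):
    K,E=c; d=np.linalg.inv(K)@[p[0],p[1],1]; d=E[:3,:3]@[d[0],-d[1],-d[2]]
    return E[:3,3],d/np.linalg.norm(d)
def tri(obs):
    A=np.zeros((3,3));b=np.zeros(3);L=[ray(*x) for x in obs]
    for q,d in L:
        P=np.eye(3)-np.outer(d,d);A+=P;b+=P@q
    x=np.linalg.solve(A,b)
    return x,[round(float(np.linalg.norm(np.cross(x-q,d))),1) for q,d in L]
def plane(c,p,z):
    q,d=ray(c,p); return q+d*(z-q[2])/d[2]
def proj(c,X):
    K,E=c; p=np.linalg.inv(E)@np.append(X,1); u=K@[p[0],-p[1],-p[2]]; return u[:2]/u[2]
E
python3 - <<'E'
from h import *
s,d=cam('scene'),cam('side')
for n,a,b in [('handle top',(361,203),(317,137)),('arbor',(301,180),(248,176)),('nearcorner',(318,208),(283,181)),('barecap',(304,245),(348,184)),('gauge',(240,157),(194,209))]:
    print(n,tri([(s,a),(d,b)]))
for n,p,z in [('jar',(193,258),118),('redcap',(273,266),34),('jaw',(248,290),30),('post',(175,155),0),('purple',(315,205),20)]: print(n,plane(d,p,z))
E
```

```text
handle top (array([ 507.46739382, -354.19645151,  100.12640149]), [3.8, 3.8])
arbor (array([ 610.80105597, -133.56568262,   45.13286081]), [3.0, 3.0])
nearcorner (array([ 545.05316758, -218.63715887,    7.13057227]), [4.7, 4.7])
barecap (array([ 360.3237129 , -254.53105316,   33.2554635 ]), [2.1, 2.1])
gauge (array([622.57865675,  93.69860326,  64.75628188]), [0.7, 0.7])
jar [480.05840743 280.83966502 118.        ]
redcap [380.52716709 138.98138733  34.        ]
jaw [391.66719012 223.33179124  30.        ]
post [ 905.37677041 -177.72999187    0.        ]
purple [ 405.07836691 -134.93159687   20.        ]
```

Call:
apply_moves([
  [0.045,-0.02,-0.01],
  [0.09,-0.04,-0.02],
  [0.135,-0.06,-0.03],
  [0.18,-0.08,-0.03],
  [0.225,-0.1,-0.03],
  [0.27,-0.12,-0.03],
  [0.315,-0.14,-0.03],
  [0.36,-0.16,-0.03],
], roll=[0,0,0,0,0,0,0,0], gripper=[1,1,1,1,1,1,1,1])

```text
time_s: 0.95
tool_pos: [465.1, -360.0, 261.6]
ee_rot: [3.117, 0.391, -0.0]
wrist_force: [1.0, -1.6, 0.4]
gripper_width: 1.0
grasp_force: 0.0
```

```bash
python3 - <<'E'
from h import *
o=env.get_obs();print(o['tool_pos'],o['ee_rot'],o['joint_velocities'])
im=snap('wrist','w2.png')
c=cam('wrist',o);print(proj(c,[507,-354,102]),proj(c,[610,-133,44]))
E
```

```text
[ 465.12283587 -360.01473572  261.62178482] [ 3.11710935e+00  3.91275564e-01 -1.03055283e-04] [ 0.84450697  0.15258542 -0.25198257  0.00151341  0.09354658  0.83782303]
[255.12066948 143.10125252] [83.78035847 -4.73469199]
```

View pics/w2.png

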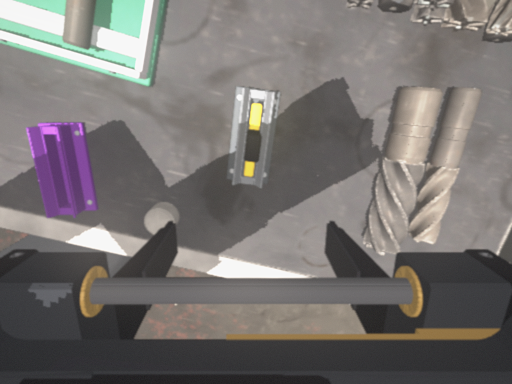

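The wrist picture shows the rest around (254,137), with the paddle's black handle top at (252,147) and yellow blade ends at (257,117) and (249,170). The arbor and the track's start end are at upper left. I'll take a second view from nearer the track.

Call:
apply_moves([
  [0.025,-0.04,-0.01],
  [0.05,-0.08,-0.02],
  [0.075,-0.12,-0.03],
  [0.1,-0.16,-0.04],
  [0.1,-0.16,-0.04],
  [0.1,-0.16,-0.04],
  [0.1,-0.16,-0.04],
  [0.1,-0.16,-0.04],
], roll=[0,0,0,0,0,0,0,0], gripper=[1,1,1,1,1,1,1,1])

```text
time_s: 1.8
tool_pos: [520.8, -182.9, 301.1]
ee_rot: [-3.117, -0.389, 0.001]
wrist_force: [0.4, 0.5, 0.2]
gripper_width: 0.997
grasp_force: 0.0
```

```bash
python3 - <<'E'
from h import *
import json
o=env.get_obs();print(o['tool_pos'],o['ee_rot'],abs(o['joint_velocities']).max())
im=snap('wrist','w3.png')
json.dump({'tool_pos':list(o['tool_pos']),'ee_rot':list(o['ee_rot'])},open('w3.json','w'))
cv2.imwrite('pics/w3b.png',cv2.resize(im[:270,:,::-1],None,fx=1.56,fy=1.56,interpolation=cv2.INTER_CUBIC))
E
```

```text
[ 520.75609274 -182.93841994  301.14736302] [-3.11717333e+00 -3.88839353e-01  1.14451827e-03] 0.002950139088261772
```

View pics/w3b.png

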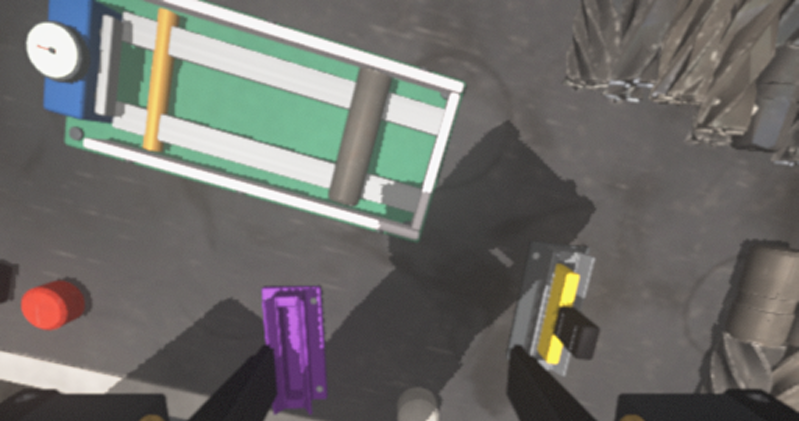

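The picture (scaled 1.56x) shows the whole track. The gauge is at left, the anvil bar about x=108, the bead from (167,10) to (150,148), and the arbor from (377,68) to (346,203). The start bar's corners are at (465,85) and (417,238). The paddle sits in the grey rest near (558,315). Next I fit the track pose and the paddle's position.

```bash
cat > fit.py <<'E'
from h import *
import json
from scipy.optimize import least_squares
np.set_printoptions(precision=2,suppress=True)
o=json.load(open('w3.json'));c=cam('wrist',o);f=1.56
# scaled px -> track points
P=[((167,10),(85,-57,32.5)),((151,150),(85,57,32.5)),((66,143),(170,75,14)),((416,240),(-170,75,14)),((466,82),(-170,-75,14)),((85,142),(135,63,42))]
def W(p,X): 
    r=R.from_euler('z',p[2]).as_matrix(); return r@np.array(X)+[p[0],p[1],p[3] if len(p)>3 else 0]
def res(p): return np.concatenate([proj(c,W(p,X))*f-np.array(q) for q,X in P])
for x0 in ([610,-50,1.57],[610,-50,1.57,0]):
    s=least_squares(res,x0);print(s.x,np.degrees(s.x[2]),'\n',s.fun.reshape(-1,2))
for n,q,z in [('arborend-',(376,70),44),('arborend+',(346,200),44),('anvil lo',(112,100),52),('anvil hi',(121,20),52)]:
    X=plane(c,np.array(q)/f,z);p=s.x; r=R.from_euler('z',p[2]).as_matrix();print(n,X,r.T@(X-[p[0],p[1],0]))
# image-based yellow PCA
for n,pic in (('w3','pics/w3.png'),('w2','pics/w2.png')):
    im=cv2.imread(pic);h=cv2.cvtColor(im,cv2.COLOR_BGR2HSV)
    m=cv2.inRange(h,(22,150,120),(34,255,255)); k=np.argwhere(m)[:,::-1]; k=k[(k[:,1]<260)&(k[:,0]>200)]
    print(n,len(k),k.mean(0),cv2.minAreaRect(k.astype(np.float32)))
E
python3 fit.py
```

```text
[611.75 -40.05   1.55] 88.66934261041062 
 [[-0.98 -1.86]
 [-1.77  0.63]
 [-2.04  1.77]
 [ 3.73  3.61]
 [ 2.38 -1.02]
 [-0.94 -0.98]]
[611.88 -37.65   1.55  -6.51] 88.65727129492059 
 [[-0.12 -0.34]
 [-0.75 -0.08]
 [ 0.15  1.15]
 [ 1.01  1.77]
 [-1.31 -0.64]
 [ 1.1  -1.58]]
arborend- [ 666.53 -132.91   44.  ] [-93.95 -56.87  44.  ]
arborend+ [ 558.92 -131.84   44.  ] [-95.4   50.74  44.  ]
anvil lo [590.86  69.78  52.  ] [106.91  23.53  52.  ]
anvil hi [650.77  67.18  52.  ] [105.72 -36.43  52.  ]
w3 678 [356.9 199.4] ((357.6024475097656, 200.97476196289062), (15.009206771850586, 61.4842529296875), 12.724355697631836)
w2 165 [249.76 158.96] ((250.90066528320312, 149.9147186279297), (8.788548469543457, 51.23021697998047), 6.9529571533203125)
```

```bash
python3 - <<'E'
from h import *
import json
np.set_printoptions(precision=1,suppress=True)
o3=json.load(open('w3.json'));o2={'tool_pos':np.array([465.123,-360.015,261.622]),'ee_rot':np.array([3.1171,.39128,-.0001])}
c3,c2=cam('wrist',o3),cam('wrist',o2)
s,d=cam('scene'),cam('side')
# handle by black blob in both
for n in('w2','w3'):
    im=cv2.imread(f'pics/{n}.png');g=im.max(2)
    x0,x1,y0,y1=(235,272,120,170) if n=='w2' else (350,390,190,235)
    k=np.argwhere(g[y0:y1,x0:x1]<45)[:,::-1]+[x0,y0]
    print(n,len(k),k.mean(0),cv2.minAreaRect(k.astype(np.float32)),k.min(0),k.max(0))
print(tri([(c2,(252.5,146.5)),(c3,(371,213))]),tri([(c2,(252.5,146.5)),(c3,(371,213)),(s,(361,203)),(d,(317,137))]))
E
```

```text
<stdin>:12: RuntimeWarning: Mean of empty slice.
  ret = um.true_divide(
Traceback (most recent call last):
ValueError: zero-size array to reduction operation minimum which has no identity
```

Call:
apply_moves([
  [-0.012,0.036,0.015],
  [-0.024,0.072,0.03],
  [-0.036,0.108,0.045],
  [-0.048,0.144,0.06],
  [-0.058,0.162,0.075],
  [-0.058,0.162,0.075],
  [-0.058,0.162,0.075],
  [-0.058,0.162,0.075],
], roll=[1,2,4,6,7,7,7,7], gripper=[1,1,1,1,1,1,1,1])

```text
time_s: 2.65
tool_pos: [505.1, -352.8, 227.3]
ee_rot: [3.135, 0.201, 0.001]
wrist_force: [0.9, 0.2, -0.0]
gripper_width: 1.001
grasp_force: 0.0
```

```bash
python3 - <<'E'
from h import *
import json
o=env.get_obs();print(o['tool_pos'],o['ee_rot'],abs(o['joint_velocities']).max())
im=snap('wrist','w4.png')
json.dump({'tool_pos':list(o['tool_pos']),'ee_rot':list(o['ee_rot'])},open('w4.json','w'))
c=cam('wrist',o)
u=proj(c,[507,-354,102]);print(u)
cv2.imwrite('pics/w4b.png',cv2.resize(im[60:260,160:360,::-1],None,fx=3,fy=3,interpolation=cv2.INTER_CUBIC))
E
```

```text
[ 505.14523758 -352.79462227  227.3061232 ] [3.13465437e+00 2.00784245e-01 9.71691858e-04] 0.011941170938821669
[252.31563129 188.5850622 ]
```

View pics/w4b.png

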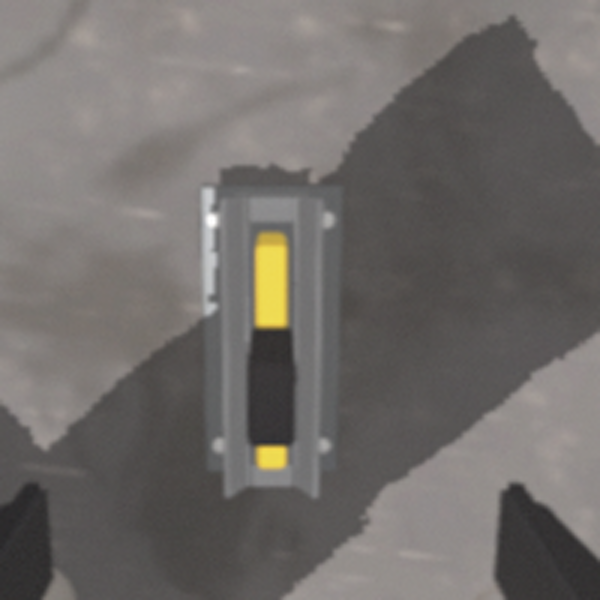

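The crop (3x, origin 160,60) shows the paddle aligned with the tool. The handle top spans x 249 to 295 and rows 358 to 443, and the blade ends are at rows about 235 and 468. It sits centred between the fingers.

```bash
python3 - <<'E'
from h import *
import json
np.set_printoptions(precision=1,suppress=True)
o3,o4=[json.load(open(f'w{i}.json')) for i in (3,4)]
o2={'tool_pos':np.array([465.123,-360.015,261.622]),'ee_rot':np.array([3.1171,.39128,-.0001])}
c3,c2,c4=cam('wrist',o3),cam('wrist',o2),cam('wrist',o4)
f=lambda x,y:(160+x/3,60+y/3)
h=f(272,401)
print(tri([(c4,h),(c3,(371,213))]),tri([(c2,(252.5,146.5)),(c3,(371,213)),(c4,h)]))
R4=R.from_rotvec(o4['ee_rot']).as_matrix()
for n,q,z in [('handle',(272,401),110),('blade+',(271,241),53),('blade-',(272,468),53),('rest top',(272,200),44),('rest near',(271,490),44),('base',(272,187),8),('wallL',(223,350),44),('wallR',(321,350),44)]:
    X=plane(c4,f(*q),z);print(n,X,R4.T@(X-o4['tool_pos']))
E
```

```text
(array([ 500.9, -353.3,   89.1]), [3.2, 3.2]) (array([ 501.1, -352.9,   89.8]), [0.3, 3.1, 3.2])
handle [ 504.  -352.7  110. ] [ -1.2  -0.3 117.3]
blade+ [ 548.  -346.7   53. ] [ 43.2  -0.7 174.3]
blade- [ 458.6 -358.6   53. ] [-47.   -0.3 174.3]
rest top [ 562.1 -345.2   44. ] [ 57.4  -0.3 183.3]
rest near [ 445.3 -359.9   44. ] [-60.4  -0.7 183.3]
base [ 564.7 -344.9    8. ] [ 59.9  -0.4 219.3]
wallL [ 502.1 -333.4   44. ] [ -0.6 -19.7 183.3]
wallR [ 507.1 -371.8   44. ] [ -0.6  19.  183.3]
```

Call:
apply_moves([
  [-0.0015,-0.0004,0.04],
  [-0.0015,-0.0004,0.08],
  [-0.0015,-0.0004,0.115],
  [-0.0015,-0.0004,0.138],
  [-0.0015,-0.0004,0.146],
  [-0.0015,-0.0004,0.146],
  [-0.0015,-0.0004,0.146],
  [-0.0015,-0.0004,0.146],
], roll=[0,0,0,0,0,0,0,0], gripper=[1,1,1,0.6,0.4,0.2,0,0])

```text
time_s: 3.5
tool_pos: [504.1, -353.2, 82.2]
ee_rot: [3.133, 0.201, 0.003]
wrist_force: [0.3, 0.7, 0.7]
gripper_width: 0.633
grasp_force: 0.0
```

Call:
apply_moves([
  [0,0,0],
  [0,0,0],
  [0,0,0],
  [0,0,0],
  [0,0,0],
  [0,0,0],
  [0,0,0],
  [0,0,0],
], roll=[0,0,0,0,0,0,0,0], gripper=[0,0,0,0,0,0,0,0])

```text
time_s: 4.3
tool_pos: [503.4, -352.9, 80.6]
ee_rot: [-3.135, -0.2, 0.0]
wrist_force: [-1.1, 0.3, 0.6]
gripper_width: 0.166
grasp_force: 30.0
```

Call:
apply_moves([
  [0,0,-0.015],
  [0,0,-0.04],
  [0,0,-0.07],
  [0,0,-0.1],
  [0.026,-0.034,-0.1],
  [0.052,-0.068,-0.1],
  [0.077,-0.102,-0.1],
  [0.103,-0.136,-0.1],
], roll=[0,0,0,0,2,4,6,8.6], gripper=[0,0,0,0,0,0,0,0])

```text
time_s: 5.1
tool_pos: [588.8, -203.5, 181.9]
ee_rot: [3.141, -0.038, 0.001]
wrist_force: [0.2, -0.6, -0.6]
gripper_width: 0.168
grasp_force: 30.0
```

Call:
apply_moves([
  [0.012,-0.02,0],
  [0.02,-0.037,0],
  [0.02,-0.037,0],
  [0.02,-0.037,0],
  [0.02,-0.037,0],
  [0.02,-0.037,0],
  [0.02,-0.037,0],
  [0.02,-0.037,0],
], roll=[0,0,0,0,0,0,0,0], gripper=[0,0,0,0,0,0,0,0])

```text
time_s: 5.9
tool_pos: [609.0, -168.9, 180.7]
ee_rot: [3.141, -0.036, 0.0]
wrist_force: [-0.1, -0.3, -2.2]
gripper_width: 0.167
grasp_force: 30.0
```

```bash
python3 - <<'E'
from h import *
import json
o=env.get_obs();print(o['tool_pos'],o['ee_rot'],o['wrist_force'],abs(o['joint_velocities']).max())
im=snap('wrist','w5.png');snap('side','d5.png')
json.dump({'tool_pos':list(o['tool_pos']),'ee_rot':list(o['ee_rot'])},open('w5.json','w'))
E
```

```text
[ 608.96863983 -168.90632667  180.65873759] [ 3.14125188e+00 -3.63887088e-02  7.23159196e-06] [-0.11800475 -0.34573289 -2.17909458] 0.005574732227098263
```

View pics/w5.png

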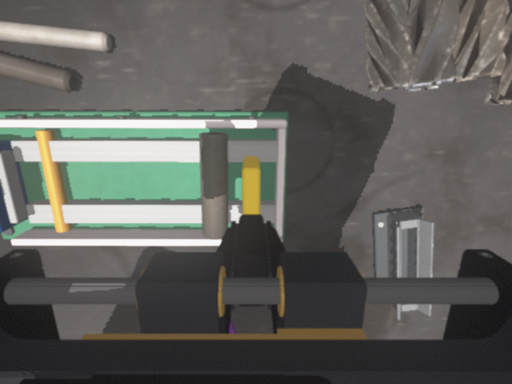

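The track now runs along the picture rows. The arbor is at columns 201 to 228, the paddle blade at columns 243 to 260, the start bar about column 281, and the bead runs from (43,132) to (63,231). I'll refine the track pose with both views.

```bash
python3 - <<'E'
from h import *
import json
from scipy.optimize import least_squares
np.set_printoptions(precision=2,suppress=True)
c5=cam('wrist',json.load(open('w5.json')));c3=cam('wrist',json.load(open('w3.json')))
im=cv2.imread('pics/w5.png').astype(int)
def prof(v): print(v.tolist())
print('col150 rows105-250');
b=im[:,:,2]; g=im[:,:,1]
prof(b[105:165,120]);prof(b[200:250,120]);print('row150, cols 190-300');prof(b[160,190:300]); 
print('slopes: far guard upper edge rows');
for x in (60,100,140,180,240,270):
    d=np.diff(b[112:130,x]);print(x,112+d.argmax(),end=' ')
P=[(c3,(167,10),(85,-57,32.5),1.56),(c3,(151,150),(85,57,32.5),1.56),(c3,(66,143),(170,75,14),1.56),(c3,(416,240),(-170,75,14),1.56),(c3,(466,82),(-170,-75,14),1.56),
(c5,(288,113),(-170,-75,14),1),(c5,(43,132),(85,-57,32.5),1),(c5,(63,231),(85,57,32.5),1)]
def W(p,X): return R.from_euler('z',p[2]).as_matrix()@np.array(X)+[p[0],p[1],0]
res=lambda p:np.concatenate([proj(c,W(p,X))-np.array(q)/f for c,q,X,f in P])
s=least_squares(res,[612,-39,1.55],loss='soft_l1');p=s.x;print(p,np.degrees(p[2]));print(res(p).reshape(-1,2).T)
r=R.from_euler('z',p[2]).as_matrix()
for q,z in [((201,180),44),((228,180),44),((215,135),55),((215,238),44),((275,170),36),((286,170),36)]:
    print(q,r.T@(plane(c5,q,z)-[p[0],p[1],0]))
for y,z in ((-75,14),(-60,42),(-46,30),(-24,30),(24,30),(46,30),(60,42)): print(y,z,proj(c5,W(p,(0,y,z))),proj(c5,W(p,(60,y,z))))
E
```

```text
col150 rows105-250
[114, 115, 116, 117, 111, 93, 87, 103, 115, 115, 101, 118, 133, 129, 180, 248, 248, 247, 247, 247, 248, 249, 233, 157, 125, 124, 123, 121, 123, 121, 121, 123, 117, 102, 105, 143, 220, 234, 235, 235, 236, 236, 234, 235, 234, 233, 234, 236, 237, 237, 234, 232, 232, 233, 233, 231, 202, 145, 122, 121]
[102, 109, 111, 109, 144, 218, 232, 234, 235, 235, 233, 232, 232, 231, 233, 235, 235, 233, 231, 230, 231, 233, 226, 167, 124, 114, 97, 85, 93, 123, 137, 141, 142, 142, 141, 142, 142, 139, 166, 231, 248, 248, 247, 248, 251, 220, 126, 107, 107, 106]
row150, cols 190-300
[235, 235, 236, 235, 235, 236, 235, 237, 234, 203, 142, 101, 85, 86, 88, 88, 88, 89, 89, 90, 91, 92, 93, 93, 91, 90, 89, 89, 88, 87, 86, 82, 83, 81, 79, 77, 75, 90, 118, 131, 133, 134, 132, 134, 133, 133, 133, 133, 134, 134, 132, 133, 133, 138, 145, 150, 151, 151, 150, 150, 152, 150, 150, 151, 152, 151, 150, 150, 141, 134, 130, 132, 132, 132, 134, 132, 131, 130, 131, 132, 131, 133, 133, 134, 132, 131, 133, 145, 166, 178, 181, 180, 181, 177, 148, 102, 70, 68, 70, 69, 71, 71, 68, 70, 69, 70, 69, 67, 67, 68]
slopes: far guard upper edge rows
60 118 100 118 140 119 180 119 240 119 270 118 [611.04 -40.63   1.54] 88.49639791349946
[[ 0.08 -0.73 -0.92  2.53  1.96  2.73 -2.23 -1.44]
 [-0.69  0.76  1.28  3.09  0.39 -0.78 -1.69  2.28]]
(201, 180) [-77.02  -8.54  44.  ]
(228, 180) [-104.68   -8.63   44.  ]
(215, 135) [-94.16 -55.23  55.  ]
(215, 238) [-89.26  56.65  44.  ]
(275, 170) [-153.22  -17.47   36.  ]
(286, 170) [-164.68  -17.51   36.  ]
-75 14 [129.82 111.67] [ 73.   111.48]
-60 42 [120.27 128.35] [ 59.   128.15]
-46 30 [126.96 141.21] [ 68.85 141.02]
-24 30 [129.46 162.22] [ 72.55 162.03]
24 30 [134.57 205.15] [ 80.12 204.98]
46 30 [136.76 223.61] [ 83.38 223.44]
60 42 [134.08 239.71] [ 79.47 239.54]
```

Rail and guard edges fit to within about 0.5 mm across the track. I lower the paddle behind the arbor so that its underside is at z of about 36.

Call:
apply_moves([
  [0,0,0.015],
  [0,0,0.03],
  [0,0,0.045],
  [0,0,0.057],
  [0,0,0.066],
  [0,0,0.072],
  [0,0,0.072],
  [0,0,0.072],
], roll=[0,0,0,0,0,0,0,0], gripper=[0,0,0,0,0,0,0,0])

```text
time_s: 6.8
tool_pos: [609.3, -168.5, 109.0]
ee_rot: [3.141, -0.035, 0.001]
wrist_force: [-1.0, -1.2, -1.6]
gripper_width: 0.169
grasp_force: 30.0
```

Call:
apply_moves([
  [0,-0.002,0],
  [0,-0.005,0],
  [0,-0.008,0],
  [0,-0.01,0],
  [0,-0.012,0],
  [0,-0.014,0],
  [0,-0.016,0],
  [0,-0.018,0],
], roll=[0,0,0,0,0,0,0,0], gripper=[0,0,0,0,0,0,0,0])

```text
time_s: 7.6
tool_pos: [609.6, -150.3, 108.7]
ee_rot: [3.141, -0.035, 0.0]
wrist_force: [-0.2, -1.6, -1.8]
gripper_width: 0.167
grasp_force: 30.0
```

Call:
apply_moves([
  [0,-0.003,0],
  [0,-0.006,0],
  [0,-0.01,0],
  [0,-0.014,0],
  [0,-0.018,0],
  [0,-0.022,0],
  [0,-0.026,0],
  [0,-0.03,0],
], roll=[0,0,0,0,0,0,0,0], gripper=[0,0,0,0,0,0,0,0])

```text
time_s: 8.4
tool_pos: [610.2, -120.0, 108.6]
ee_rot: [3.141, -0.035, 0.0]
wrist_force: [-0.3, -0.6, -1.8]
gripper_width: 0.17
grasp_force: 30.0
```

Call:
apply_moves([
  [0,-0.004,0],
  [0,-0.008,0],
  [0,-0.012,0],
  [0,-0.016,0],
  [0,-0.02,0],
  [0,-0.024,0],
  [0,-0.028,0],
  [0,-0.032,0],
], roll=[0,0,0,0,0,0,0,0], gripper=[0,0,0,0,0,0,0,0])

```text
time_s: 9.2
tool_pos: [611.0, -88.1, 108.6]
ee_rot: [3.141, -0.035, 0.0]
wrist_force: [0.6, -0.3, -1.7]
gripper_width: 0.166
grasp_force: 30.0
```

```bash
python3 - <<'E'
from h import *
o=env.get_obs();print(o['tool_pos'],o['ee_rot'],o['wrist_force'])
a=snap('wrist','w6.png');b=snap('side','d6.png')
cv2.imwrite('pics/m6.png',np.hstack([a[80:300,0:400],cv2.resize(b[140:250,150:350],(400,220),interpolation=cv2.INTER_CUBIC)])[:,:,::-1])
E
```

```text
[610.96497822 -88.08144393 108.62354552] [ 3.14130576e+00 -3.52700121e-02  8.89148522e-05] [ 0.62838305 -0.31941098 -1.71950577]
```

View pics/m6.png

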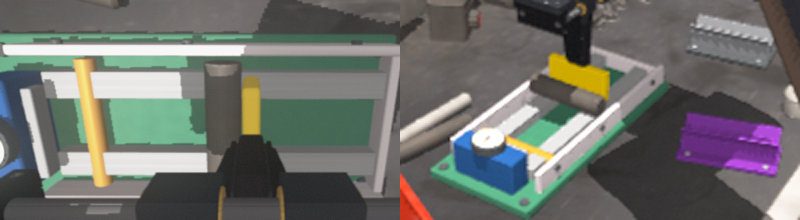

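The arbor is square against the blade's front and the rest stands empty. I keep rolling.

Call:
apply_moves([
  [0,-0.004,0],
  [0,-0.008,0],
  [0,-0.012,0],
  [0,-0.016,0],
  [0,-0.02,0],
  [0,-0.024,0],
  [0,-0.028,0],
  [0,-0.032,0],
], roll=[0,0,0,0,0,0,0,0], gripper=[0,0,0,0,0,0,0,0])

```text
time_s: 10.1
tool_pos: [611.7, -56.1, 108.6]
ee_rot: [3.141, -0.035, -0.0]
wrist_force: [0.3, 0.2, -2.2]
gripper_width: 0.169
grasp_force: 30.0
```

Call:
apply_moves([
  [0,-0.004,0],
  [0,-0.008,0],
  [0,-0.012,0],
  [0,-0.016,0],
  [0,-0.02,0],
  [0,-0.024,0],
  [0,-0.028,0],
  [0,-0.032,0],
], roll=[0,0,0,0,0,0,0,0], gripper=[0,0,0,0,0,0,0,0])

```text
time_s: 10.9
tool_pos: [612.4, -24.1, 108.6]
ee_rot: [3.141, -0.035, -0.0]
wrist_force: [-0.2, 0.5, -1.6]
gripper_width: 0.166
grasp_force: 30.0
```

Call:
apply_moves([
  [0,-0.004,0],
  [0,-0.008,0],
  [0,-0.012,0],
  [0,-0.015,0],
  [0,-0.018,0],
  [0,-0.021,0],
  [0,-0.024,0],
  [0,-0.026,0],
], roll=[0,0,0,0,0,0,0,0], gripper=[0,0,0,0,0,0,0,0])

```text
time_s: 11.7
tool_pos: [612.9, 1.8, 108.6]
ee_rot: [3.141, -0.035, -0.0]
wrist_force: [0.0, -0.2, -1.8]
gripper_width: 0.165
grasp_force: 30.0
```

Call:
apply_moves([
  [0,-0.001,0],
  [0,-0.002,0],
  [0,-0.003,0],
  [0,-0.004,0],
  [0,-0.005,0],
  [0,-0.006,0],
  [0,-0.007,0],
  [0,-0.008,0],
], roll=[0,0,0,0,0,0,0,0], gripper=[0,0,0,0,0,0,0,0])

```text
time_s: 12.5
tool_pos: [613.1, 9.7, 108.6]
ee_rot: [3.141, -0.035, -0.0]
wrist_force: [-0.1, -0.2, -2.5]
gripper_width: 0.165
grasp_force: 30.0
```

Call:
apply_moves([
  [0,-0.001,0],
  [0,-0.002,0],
  [0,-0.003,0],
  [0,-0.004,0],
  [0,-0.005,0],
  [0,-0.006,0],
  [0,-0.007,0],
  [0,-0.008,0],
], roll=[0,0,0,0,0,0,0,0], gripper=[0,0,0,0,0,0,0,0])

```text
time_s: 13.3
tool_pos: [613.3, 17.4, 108.7]
ee_rot: [3.141, -0.035, 0.0]
wrist_force: [0.6, -2.9, -1.3]
gripper_width: 0.162
grasp_force: 30.0
```

Call:
apply_moves([
  [0,-0.001,0],
  [0,-0.002,0],
  [0,-0.003,0],
  [0,-0.004,0],
  [0,-0.005,0],
  [0,-0.006,0],
  [0,-0.006,0],
  [0,-0.006,0],
], roll=[0,0,0,0,0,0,0,0], gripper=[0,0,0,0,0,0,0,0])

```text
time_s: 14.1
tool_pos: [613.4, 23.7, 108.6]
ee_rot: [-3.141, 0.035, 0.0]
wrist_force: [-0.1, -0.1, -1.9]
gripper_width: 0.166
grasp_force: 30.0
```

Call:
apply_moves([
  [0,-0.001,0],
  [0,-0.002,0],
  [0,-0.003,0],
  [0,-0.004,0],
  [0,-0.005,0],
  [0,-0.006,0],
  [0,-0.007,0],
  [0,-0.008,0],
], roll=[0,0,0,0,0,0,0,0], gripper=[0,0,0,0,0,0,0,0])

```text
time_s: 14.9
tool_pos: [613.6, 31.7, 108.6]
ee_rot: [3.141, -0.035, 0.0]
wrist_force: [1.7, 0.7, -1.9]
gripper_width: 0.167
grasp_force: 30.0
```

```bash
python3 - <<'E'
from h import *
o=env.get_obs();print(o['tool_pos'],o['ee_rot'],o['wrist_force'])
a=snap('wrist','w7.png');b=snap('side','d7.png')
cv2.imwrite('pics/m7.png',np.hstack([a[80:300,0:400],cv2.resize(b[140:250,150:350],(400,220),interpolation=cv2.INTER_CUBIC)])[:,:,::-1])
E
```

```text
[613.63367002  31.66565157 108.59949658] [ 3.14133795e+00 -3.53318397e-02  9.83227317e-06] [ 1.74194124  0.70884747 -1.8594398 ]
```

View pics/m7.png

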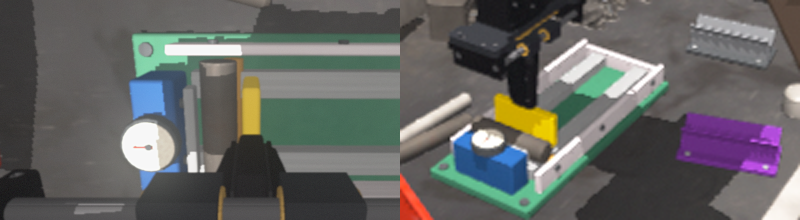

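The arbor is past the bead and lies in the nest, with a small gap to the paddle. Now I feel for the anvil.

Call:
apply_moves([
  [0,-0.0005,0],
  [0,-0.001,0],
  [0,-0.0015,0],
  [0,-0.002,0],
  [0,-0.0025,0],
  [0,-0.003,0],
  [0,-0.0035,0],
  [0,-0.004,0],
], roll=[0,0,0,0,0,0,0,0], gripper=[0,0,0,0,0,0,0,0])

```text
time_s: 15.8
tool_pos: [613.7, 35.6, 108.6]
ee_rot: [3.141, -0.035, 0.0]
wrist_force: [-0.4, -0.6, -1.4]
gripper_width: 0.172
grasp_force: 30.0
```

Call:
apply_moves([
  [0,-0.0003,0],
  [0,-0.0006,0],
  [0,-0.0009,0],
  [0,-0.0012,0],
  [0,-0.0015,0],
  [0,-0.0015,0],
  [0,-0.0015,0],
  [0,-0.0015,0],
], roll=[0,0,0,0,0,0,0,0], gripper=[0,0,0,0,0,0,0,0])

```text
time_s: 16.6
tool_pos: [613.7, 37.0, 108.6]
ee_rot: [3.141, -0.035, -0.0]
wrist_force: [0.6, 0.6, -1.2]
gripper_width: 0.169
grasp_force: 30.0
```

Call:
apply_moves([
  [0,-0.0003,0],
  [0,-0.0006,0],
  [0,-0.0009,0],
  [0,-0.0012,0],
  [0,-0.0015,0],
  [0,-0.0015,0],
  [0,-0.0015,0],
  [0,-0.0015,0],
], roll=[0,0,0,0,0,0,0,0], gripper=[0,0,0,0,0,0,0,0])

```text
time_s: 17.4
tool_pos: [613.8, 38.5, 108.6]
ee_rot: [3.141, -0.035, 0.0]
wrist_force: [0.2, -0.5, -2.7]
gripper_width: 0.167
grasp_force: 30.0
```

Call:
apply_moves([
  [0,-0.0003,0],
  [0,-0.0006,0],
  [0,-0.0009,0],
  [0,-0.001,0],
  [0,-0.001,0],
  [0,-0.001,0],
  [0,-0.001,0],
  [0,-0.001,0],
], roll=[0,0,0,0,0,0,0,0], gripper=[0,0,0,0,0,0,0,0])

```text
time_s: 18.2
tool_pos: [613.8, 39.5, 108.6]
ee_rot: [3.141, -0.035, 0.0]
wrist_force: [-0.6, 0.0, -1.2]
gripper_width: 0.169
grasp_force: 30.0
```

Call:
apply_moves([
  [0,-0.0003,0],
  [0,-0.0006,0],
  [0,-0.0009,0],
  [0,-0.001,0],
  [0,-0.001,0],
  [0,-0.001,0],
  [0,-0.001,0],
  [0,-0.001,0],
], roll=[0,0,0,0,0,0,0,0], gripper=[0,0,0,0,0,0,0,0])

```text
time_s: 19.0
tool_pos: [613.9, 40.5, 108.6]
ee_rot: [3.141, -0.035, 0.0]
wrist_force: [-0.3, -1.5, -0.4]
gripper_width: 0.169
grasp_force: 30.0
```

Call:
apply_moves([
  [0,-0.0003,0],
  [0,-0.0006,0],
  [0,-0.0009,0],
  [0,-0.001,0],
  [0,-0.001,0],
  [0,-0.001,0],
  [0,-0.001,0],
  [0,-0.001,0],
], roll=[0,0,0,0,0,0,0,0], gripper=[0,0,0,0,0,0,0,0])

```text
time_s: 19.8
tool_pos: [613.9, 41.2, 108.6]
ee_rot: [3.141, -0.035, 0.0]
wrist_force: [-0.7, -5.5, -0.3]
gripper_width: 0.171
grasp_force: 30.0
```

Call:
apply_moves([
  [0,-0.0003,0],
  [0,-0.0005,0],
  [0,-0.0005,0],
  [0,-0.0005,0],
  [0,-0.0005,0],
  [0,-0.0005,0],
  [0,-0.0005,0],
  [0,-0.0005,0],
], roll=[0,0,0,0,0,0,0,0], gripper=[0,0,0,0,0,0,0,0])

```text
time_s: 20.6
tool_pos: [613.9, 41.5, 108.6]
ee_rot: [3.141, -0.035, 0.0]
wrist_force: [-1.0, -6.1, 0.5]
gripper_width: 0.167
grasp_force: 30.0
```

Call:
apply_moves([
  [0,-0.0003,0],
  [0,-0.0003,0],
  [0,-0.0003,0],
  [0,-0.0003,0],
  [0,-0.0003,0],
  [0,-0.0003,0],
  [0,-0.0003,0],
  [0,-0.0003,0],
], roll=[0,0,0,0,0,0,0,0], gripper=[0,0,0,0,0,0,0,0])

```text
time_s: 21.4
tool_pos: [613.9, 41.7, 108.7]
ee_rot: [3.14, -0.035, 0.0]
wrist_force: [-1.2, -7.2, -0.2]
gripper_width: 0.166
grasp_force: 30.0
```

Call:
apply_moves([
  [0,0,0],
  [0,0,0],
  [0,0,0],
  [0,0,0],
  [0,0,0],
  [0,0,0],
  [0,0,0],
  [0,0,0],
], roll=[0,0,0,0,0,0,0,0], gripper=[0,0,0,0,0,0,0,0])

```text
time_s: 22.2
tool_pos: [613.9, 41.7, 108.6]
ee_rot: [3.14, -0.035, 0.0]
wrist_force: [-0.3, -7.8, -0.6]
gripper_width: 0.167
grasp_force: 30.0
```

Call:
apply_moves([
  [0,-0.0001,0],
  [0,-0.0001,0],
  [0,-0.0001,0],
  [0,-0.0001,0],
  [0,-0.0001,0],
  [0,-0.0001,0],
  [0,-0.0001,0],
  [0,-0.0001,0],
], roll=[0,0,0,0,0,0,0,0], gripper=[0,0,0,0,0,0,0,0])

```text
time_s: 23.0
tool_pos: [613.9, 41.7, 108.7]
ee_rot: [3.14, -0.035, 0.0]
wrist_force: [-0.6, -7.7, 0.0]
gripper_width: 0.169
grasp_force: 30.0
```

Call:
apply_moves([
  [0,0,0],
  [0,0,0],
  [0,0,0],
  [0,0,0],
  [0,0,0],
  [0,0,0],
  [0,0,0],
  [0,0,0],
], roll=[0,0,0,0,0,0,0,0], gripper=[0,0,0,0,0,0,0,0])

```text
time_s: 23.8
tool_pos: [613.9, 41.7, 108.6]
ee_rot: [3.14, -0.035, 0.0]
wrist_force: [-0.6, -8.0, -0.7]
gripper_width: 0.163
grasp_force: 30.0
```

The force held at 7.2 to 8.0 N for more than 2 s. I back off gently.

Call:
apply_moves([
  [0,0.0003,0],
  [0,0.0006,0],
  [0,0.001,0],
  [0,0.0014,0],
  [0,0.0018,0],
  [0,0.0024,0],
  [0,0.004,0],
  [0,0.007,0],
], roll=[0,0,0,0,0,0,0,0], gripper=[0,0,0,0,0,0,0,0])

```text
time_s: 24.6
tool_pos: [613.7, 35.6, 108.6]
ee_rot: [-3.141, 0.035, 0.0]
wrist_force: [0.5, 1.6, -1.4]
gripper_width: 0.169
grasp_force: 30.0
```

Call:
apply_moves([
  [0,0.006,0],
  [0,0.014,0],
  [0,0.022,0],
  [0,0.03,-0.01],
  [0,0.035,-0.03],
  [0,0.035,-0.055],
  [0,0.035,-0.075],
  [0,0.035,-0.08],
], roll=[0,0,0,0,0,0,0,0], gripper=[0,0,0,0,0,0,0,0])

```text
time_s: 25.4
tool_pos: [613.7, -0.2, 191.5]
ee_rot: [3.141, -0.036, 0.006]
wrist_force: [0.1, -0.3, -2.0]
gripper_width: 0.168
grasp_force: 30.0
```

```bash
python3 - <<'E'
from h import *
o=env.get_obs();print(o['tool_pos'],o['ee_rot'],o['wrist_force'],o['joints'])
a=snap('wrist','w8.png');b=snap('side','d8.png')
cv2.imwrite('pics/m8.png',np.hstack([a[80:300,0:400],cv2.resize(b[140:250,150:350],(400,220),interpolation=cv2.INTER_CUBIC)])[:,:,::-1])
E
```

```text
[ 6.13716590e+02 -2.10909170e-01  1.91454884e+02] [ 3.14090466 -0.03605761  0.00634236] [ 0.12940486 -0.27563067 -1.95373838] [-1.07894681e-01  5.14690417e-01  1.63569702e+00 -1.00278501e-04
  9.87140002e-01  1.48591575e+00]
```

View pics/m8.png

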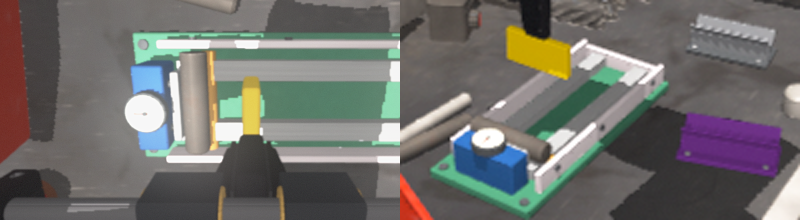

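The arbor lies in the nest between the bead and the anvil, and the paddle is clear above the track. I carry the paddle back over the rest.

Call:
apply_moves([
  [-0.008,0.03,0],
  [-0.019,0.065,0],
  [-0.03,0.105,0],
  [-0.041,0.145,0],
  [-0.053,0.185,0],
  [-0.065,0.225,0],
  [-0.076,0.265,0],
  [-0.087,0.305,0],
], roll=[-1,-2,-3,-4,-5,-6,-7,-8.6], gripper=[0,0,0,0,0,0,0,0])

```text
time_s: 26.3
tool_pos: [517.9, -303.9, 187.4]
ee_rot: [-3.134, -0.201, 0.002]
wrist_force: [0.7, 0.2, -0.8]
gripper_width: 0.166
grasp_force: 30.0
```

Call:
apply_moves([
  [-0.014,0.025,0],
  [-0.022,0.047,0],
  [-0.022,0.047,0],
  [-0.022,0.047,0],
  [-0.022,0.047,0],
  [-0.022,0.047,0],
  [-0.022,0.047,0],
  [-0.022,0.047,0],
], roll=[0,0,0,0,0,0,0,0], gripper=[0,0,0,0,0,0,0,0])

```text
time_s: 27.1
tool_pos: [503.5, -351.4, 188.7]
ee_rot: [3.135, 0.202, 0.0]
wrist_force: [0.8, -0.6, -2.4]
gripper_width: 0.166
grasp_force: 30.0
```

```bash
python3 - <<'E'
from h import *
o=env.get_obs();r=R.from_rotvec(o['ee_rot']).as_matrix()
print(o['tool_pos'],o['ee_rot'],r.T@(np.array([503.4,-352.9,80.6])-o['tool_pos']),'yaw',np.degrees(np.arctan2(r[1,0],r[0,0])),'want',2*np.degrees(np.arctan2(.2,3.135)),'tilt',r[:,2])
E
```

```text
[ 503.48384761 -351.4139751   188.69548272] [3.13502417e+00 2.01532972e-01 5.52639079e-05] [ -0.27654696   1.45230095 108.09561984] yaw 7.356321141454339 want 7.300572784953388 tilt [ 4.13626565e-05 -9.49974198e-05 -9.99999995e-01]
```

Call:
apply_moves([
  [-0.0003,0.0015,0.01],
  [-0.0003,0.0015,0.025],
  [-0.0003,0.0015,0.04],
  [-0.0003,0.0015,0.05],
  [-0.0003,0.0015,0.058],
  [-0.0003,0.0015,0.064],
  [-0.0003,0.0015,0.067],
  [-0.0003,0.0015,0.067],
], roll=[0,0,0,0,0,0,0,0], gripper=[0,0,0,0,0,0,0,0])

```text
time_s: 27.9
tool_pos: [503.2, -353.5, 121.5]
ee_rot: [-3.135, -0.2, 0.0]
wrist_force: [0.3, -1.4, -2.4]
gripper_width: 0.165
grasp_force: 30.0
```

Call:
apply_moves([
  [0,0,0.003],
  [0,0,0.006],
  [0,0,0.009],
  [0,0,0.012],
  [0,0,0.015],
  [0,0,0.018],
  [0,0,0.02],
  [0,0,0.02],
], roll=[0,0,0,0,0,0,0,0], gripper=[0,0,0,0,0,0,0,0])

```text
time_s: 28.7
tool_pos: [503.1, -353.4, 101.3]
ee_rot: [-3.135, -0.2, 0.001]
wrist_force: [-0.4, 0.6, -1.8]
gripper_width: 0.165
grasp_force: 30.0
```

No contact with the walls. I continue down to the slot floor.

Call:
apply_moves([
  [0,-0.0003,0.003],
  [0,-0.0005,0.006],
  [0,-0.0005,0.009],
  [0,-0.0005,0.012],
  [0,-0.0005,0.015],
  [0,-0.0005,0.018],
  [0,-0.0005,0.0195],
  [0,-0.0005,0.0195],
], roll=[0,0,0,0,0,0,0,0], gripper=[0,0,0,0,0,0,0,0])

```text
time_s: 29.5
tool_pos: [503.0, -352.9, 81.9]
ee_rot: [-3.135, -0.2, 0.0]
wrist_force: [0.1, 0.2, -1.7]
gripper_width: 0.166
grasp_force: 30.0
```

Call:
apply_moves([
  [0,0,0.0003],
  [0,0,0.0006],
  [0,0,0.001],
  [0,0,0.001],
  [0,0,0.001],
  [0,0,0.001],
  [0,0,0.001],
  [0,0,0.001],
], roll=[0,0,0,0,0,0,0,0], gripper=[0,0,0,0,0,0,0,0])

```text
time_s: 30.3
tool_pos: [503.1, -353.0, 81.1]
ee_rot: [3.135, 0.2, 0.0]
wrist_force: [-0.4, -0.2, -1.4]
gripper_width: 0.167
grasp_force: 30.0
```

Call:
apply_moves([
  [0,0,0.0004],
  [0,0,0.0004],
  [0,0,0.0004],
  [0,0,0.0004],
  [0,0,0.0004],
  [0,0,0.0004],
  [0,0,0.0004],
  [0,0,0.0004],
], roll=[0,0,0,0,0,0,0,0], gripper=[0,0,0.25,0.35,0.5,0.7,0.9,1])

```text
time_s: 31.1
tool_pos: [503.1, -353.0, 80.7]
ee_rot: [3.135, 0.2, 0.0]
wrist_force: [0.2, -0.5, 0.0]
gripper_width: 0.62
grasp_force: 0.0
```

Call:
apply_moves([
  [0,0,0],
  [0,0,-0.005],
  [0,0,-0.015],
  [0,0,-0.035],
  [0,0,-0.065],
  [0,0,-0.1],
  [0,0,-0.13],
  [0,0,-0.146],
], roll=[0,0,0,0,0,0,0,0], gripper=[1,1,1,1,1,1,1,1])

```text
time_s: 31.9
tool_pos: [503.5, -353.3, 230.6]
ee_rot: [3.132, 0.2, 0.005]
wrist_force: [-0.1, 0.1, -0.4]
gripper_width: 1.001
grasp_force: 0.0
```

Call:
apply_moves([
  [0,0,0],
  [0,0,0],
  [0,0,0],
  [0,0,0],
  [0,0,0],
  [0,0,0],
  [0,0,0],
  [0,0,0],
], roll=[0,0,0,0,0,0,0,0], gripper=[1,1,1,1,1,1,1,1])

```text
time_s: 32.7
tool_pos: [503.1, -353.0, 226.6]
ee_rot: [3.135, 0.2, -0.0]
wrist_force: [0.2, 0.2, -0.2]
gripper_width: 0.999
grasp_force: 0.0
```

```bash
python3 - <<'E'
from h import *
o=env.get_obs();print(o['time_s'],o['tool_pos'],o['ee_rot'],o['gripper_width'])
im=snap('wrist','w9.png');d=snap('side','d9.png')
# compare with before-grasp view, from nearly the same place
for n in('w4','w9'):
    a=cv2.imread(f'pics/{n}.png');h=cv2.cvtColor(a,cv2.COLOR_BGR2HSV)
    m=cv2.inRange(h,(22,150,120),(34,255,255));m[260:]=0;m[:, :160]=0;k=np.argwhere(m)[:,::-1].astype(np.float32);print(n,len(k),cv2.minAreaRect(k))
A=[cv2.imread(f'pics/{n}.png').astype(int)[60:225,160:360] for n in('w4','w9')];print('diff',abs(A[0]-A[1]).mean(),abs(A[0]-A[1]).max())
# arbor unmoved since m8? (side view region of nest)
B=[cv2.imread(f'pics/{n}.png').astype(int) for n in('d8','d9')];print('nest diff',abs(B[0]-B[1])[185:235,170:225].mean())
C=[cv2.imread(f'pics/{n}.png').astype(int) for n in('d','d9')]; D=abs(C[0]-C[1])
print('bystander diff jar/cap/jaw',D[250:320,170:290].mean(),'rest',D[130:175,290:340].mean())
E
```

```text
32.7 [ 503.10477117 -352.96719198  226.63714723] [ 3.13518968e+00  2.00319301e-01 -9.33846539e-05] 0.998934938995245
w4 337 ((249.5, 176.5), (77.0, 9.0), 90.0)
w9 361 ((250.5, 175.5), (77.0, 9.0), 90.0)
diff 26.024919191919192 158
nest diff 15.295030303030304
bystander diff jar/cap/jaw 9.699087301587301 rest 16.847407407407406
```

```bash
python3 - <<'E'
from h import *
def sh(a,b,x0,x1,y0,y1,m=8):
    A,B=[cv2.imread(f'pics/{n}.png') for n in(a,b)]
    r=cv2.matchTemplate(B[y0-m:y1+m,x0-m:x1+m],A[y0:y1,x0:x1],cv2.TM_CCOEFF_NORMED);_,v,_,l=cv2.minMaxLoc(r);return round(v,3),(l[0]-m,l[1]-m)
print('nest',sh('d8','d9',172,226,180,245),sh('d8','d9',200,226,195,222))
for n,q in dict(jar=(173,210,250,315),redcap=(262,286,257,284),jaw=(228,268,277,315),barecap=(340,356,178,200),paddle=(293,340,130,175)).items(): print(n,sh('d','d9',*q))
print('scene-independent wrist rest',sh('w4','w9',220,290,110,230))
E
```

```text
nest (0.86, (0, 0)) (0.656, (0, 0))
jar (0.997, (0, 0))
redcap (0.996, (0, 0))
jaw (0.998, (0, 0))
barecap (0.764, (-2, 2))
paddle (0.828, (0, 0))
scene-independent wrist rest (0.971, (0, -1))
```

```bash
python3 -c "
from cell import env
print(env.sign_off())"
```

```text
the job is handed in; nothing more can be done
None
```

The job is handed in after 33 s: the arbor was rolled over the bead, pressed on the anvil at 7–8 N for over 2 s and left in the nest, the paddle stands back in its grey rest, and the jar, red cap and jaw block checked unmoved, though the bare cap's image match was too weak to confirm it.

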